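# Hang the card pocket on the bench rail by its keyhole

## Task

Take the small grey steel card pocket that stands on the table and hang it on the low upright bench rail: feel gently for the screw with the keyhole in the pocket's back, put the round hole over the screw head, then slide the pocket down, still in the gripper, until the screw is fully home at the top of the slot. Let go of it only then, leaving it hanging upright and still; do not force anything against the rail, and leave the things around where they are.

Things in the scene. Friction and masses are not known exactly. Their poses are not given: they have to be found in the camera images.
- pocket: the card pocket, folded grey steel, about 0.2 kg, 56 wide (y) x 30 deep (x) x 110 high (z), upright on its flat bottom. Origin: centre of the underside; z up, +x to its front. Back plate 4 thick, x = -15 to -11, full width and height, with the keyhole. Side walls full height, outer faces at y = -28 and +28, x = -15 to +15. Front wall only up to z = 45; open at the top.
- pocket_grip (a point): a good place to grip the pocket from above, across its two flat side walls (56 apart): midway between them, 95 above the underside, 19 ahead of the back plate's rear face, so that fingers up to 35 wide stay clear of the rail; axes as the pocket's
- pocket_hole (a point): centre of the keyhole's round (octagonal) hole, 20 across, through the back plate, 66 above the underside; the point lies on the plate's rear face. The hole narrows into an upright slot 10 wide that runs up from it and ends 89.5 above the underside. Axes as the pocket's
- pocket_seat (a point): the point on the back plate's rear face, in the slot, 20 above pocket_hole and 86 above the underside, where the screw's axis lies when the screw is home at the slot's top end; axes as the pocket's
- rail: the bench rail, fixed: an upright beige steel panel 200 wide (y), 140 high, 16 thick, on a foot 5 thick that reaches 52 ahead of and 53 behind the front face. Origin: on the table below the middle of the front face; +x points out of the front face, away from the robot (give or take its yaw); z up. The front carries one screw on a steel block, clamped somewhere along a level slot left of the middle, as seen from behind it by the robot.
- rail_mark (a point): the point on the rail's front face, on the middle line of the panel, 116 above the table; axes as the rail's. The screw is at this height, its axis along +x, but anywhere from 4 to 28 to the +y side of this point: that offset is not measured and must be felt or seen; it stays fixed. Screw: shank 7 across, 6 to 11.5 ahead of the front face; flat round head 16 across, 11.5 to 15.5 ahead.
- rail_touch (a point): the point 15.5 ahead of rail_mark, in the plane of the screw head's outer face: a pocket whose hole is off the screw stops with its rear face here. Axes as the rail's; the screw's sideways offset is not in it
- rail_rest (a point): the point 6 ahead of rail_mark, in the plane of the screw block's face (block 30 wide, from 15 above to 75 below the screw, it sits and moves sideways with the screw): with the hole over the screw, the pocket's rear face comes to rest here, and the pocket can slide down 20 while that face is within 1.5 of this plane. Axes as the rail's
- tape: a roll of paper tape lying flat, 70 across, 24 high; a bystander, to be left alone. Origin: centre of the underside
- driver: a screwdriver, 170 long, lying flat; a bystander, to be left alone
- brush: a flat dusting brush, 180 long, lying flat; a bystander, to be left alone
- cup: a white ceramic cup, 72 across, 90 high, upright; a bystander, to be left alone. Origin: centre of the underside
- cardbox: a closed cardboard box, 130 x 85 x 75 high; a bystander, to be left alone. Origin: centre of the underside
- jar: a small white jar with a black lid, 52 across, 70 high; a bystander, to be left alone. Origin: centre of the underside
- bookend: an L-shaped dark steel bookend, foot 90 x 80, upright leaf 110 high; a bystander, to be left alone. Origin: centre of the underside
There are look-alikes about, which are no part of the job. There is more than one size of the pocket; the job needs the smallest.

How it is judged (in metres and radians):
On the way, in this order (a step that is already met when the one before it is completed fails the run):
1. the round hole is over the screw head: the back plate is behind the head, the screw still near the hole (x of pocket_seat in the frame of rail_mark between 0.003 and 0.0095 m and y of pocket_seat in the frame of rail_mark between -0.002 and 0.034 m and z of pocket_seat in the frame of rail_mark between 0.012 and 0.026 m), for 0.1 s.
2. the pocket is slid down home on the screw while still held in the fingers (x of pocket_seat in the frame of rail_mark between 0.003 and 0.0095 m and y of pocket_seat in the frame of rail_mark between -0.002 and 0.034 m and z of pocket_seat in the frame of rail_mark between -0.0035 and 0.0025 m and angle between pocket's own z axis and vertical below 0.1 rad and contact force between the fingers and pocket above 1 N), for 0.2 s.
At the end, for the whole second after the job is handed in: the pocket hangs on the screw, let go and still, upright within 0.1 rad: rear face 3 to 9.5 mm ahead of the rail's front face (behind the screw head), pocket_seat at most 2.5 mm above or 3.5 mm below rail_mark and from 2 mm to its -y side to 34 mm to its +y side (x of pocket_seat in the frame of rail_mark between 0.003 and 0.0095 m and y of pocket_seat in the frame of rail_mark between -0.002 and 0.034 m and z of pocket_seat in the frame of rail_mark between -0.0035 and 0.0025 m and angle between pocket's own z axis and vertical below 0.1 rad and linear speed of pocket below 0.01 m/s and angular speed of pocket below 0.1 rad/s and contact force between the fingers and pocket below 0.1 N); the robot touches nothing.
It fails at once if the pocket is forced against the rail or its screw with more than 25 N (contact force between pocket and rail above 25 N).
It fails at once if the robot pushes on the rail or its screw with more than 25 N (contact force between any of the arm, the fingers and rail above 25 N).
It fails at once if a bystander is moved by more than 30 mm (distance of any of tape, driver, brush, cup, cardbox, jar, bookend from where it was at the start of the episode above 0.03 m).
It also fails if it takes over 64 s, if anything falls off the work surface, if the arm or the gripper's body presses on something with over 40 N, if the wrist force passes 120 N, or if a joint passes its speed limit or range.

## Robot

A 6-joint arm with a two-finger parallel gripper is mounted at the origin on the work surface. World frame = base frame: x ahead of the robot, y to its left, z up, the work surface at z = 0. Lengths are in mm, angles in rad, forces in N, time in s.
With the tool pointing down it reaches from about 350 to 975 mm from the base axis. Payload 7.1 kg.
Tool frame: the origin (TCP) lies between the finger pads; the fingertips stand 8 mm ahead of it and the grasp point (between the pads) lies 11 mm behind it; x points along the fingers, y is the direction in which the jaws open and shut, and the axes are right-handed (so a half turn about x gives the same grasp; the last joint's range is limited). The gripper opens to 88 mm and grips with 3 to 60 N. Pads are 20 mm wide; open, the fingers measure 115 mm over their backs; the gripper's body (75 mm by 178 mm) begins 61 mm behind the grasp point.
Start: joints at [-1.286, 0.423, 1.63, -0, 1.089, -0.019], TCP at [186.986, -596.357, 230.675] pointing down, gripper open.
Joint ranges: [-3, 3], [-0.9, 2.11], [0.09, 2.58], [-1.31, 4.45], [0.11, 2.69], [-2.54, 2.54]. Speed limits (rad/s): [2.39, 2.39, 3.01, 3.14, 3.14, 3.14].

## Interface

Orientations are given as a rotation vector (axis times angle).
In Python, from workcell import ctrl gives the robot as it stands.
- The arm moves only by the tool apply_moves, never from a script. Its argument "increments" is a list of rows, each an object with "gripper": the opening in per cent of the stroke, from 0 (shut) to 100 (fully open); "delta_pos": the shift along the tool's x, y, z in cm, a list of three; "dr": the turn, a rotation vector about the tool's x, y, z in rad, a list of three. In form: [{"gripper": gripper, "delta_pos": [dx, dy, dz], "dr": [ax, ay, az]}, ...]. A call has exactly 5 rows; each row shifts and turns the commanded pose from where the row before left it, along the tool's axes as they then stand; what a row does not reach is not made up. A row lasts 1/12 s, in which the tool goes at most 41.7 mm and 7.16 degrees, less where a joint would pass 70% of its speed; a pose out of reach is approached as far as the arm can. A call with a gripper value outside its range is refused whole. The fingers move at their own pace and stop on an object; the grip force is fixed at half the most. Time passes only in rows, so rows that do not move let the fingers close, or fill a call up. It gives the time, the measured TCP pose, the force and the opening at its end, in the units of the state.
- ctrl.get_obs(): the state, without advancing time (a new reading comes with each control period).
- ctrl.get_image(name): name is "side" or "top" or "wrist"; returns a dict with "img" (420x560x3 uint8, red, green, blue), "range_z" (420x560 float32, mm along the optical axis (not along the pixel's ray), 0 where there is no reading), "mtx" (3x3 intrinsics, pixels), "rvec" (rotation vector, rad) and "tvec" (3), from world to camera coordinates, as OpenCV has them. Camera axes: x right, y down, z forward; pixel columns grow to the right and rows downward; lengths in mm; the calibration is good to about 2 mm. A picture is of the moment at which its call begins.
- ctrl.close_job(): hands the job in, once; it reports no verdict.
The state is a dict: "t": time; "qpos": joint angles; "qvel": joint speeds; "joint_torque": joint torques, N m; "ee_pos": TCP position; "orientation": TCP orientation; "ft_force": force on the tool from outside, world axes, zero at the start; "moment": the same for the moment, N m; "width": finger opening in mm.
Only numpy, scipy, OpenCV 4.12 (cv2) and the standard library are available. Lean on these libraries where they do the work, as an engineer would, in place of code of your own. Each camera call takes 0.05 s, during which the arm holds its last target. There are 200 camera calls.

## Working session

There is one attempt and no reset: what is moved stays moved. The work goes in short steps, Python scripts to look and compute and a tool call to move; the robot and the scene stay as the last step left them, time stands still between calls to the robot, and variables do not carry over. Pictures are saved under pics/ and viewed, about 8 in all and at most 12, crops included, and the job is handed in when it is done.

Besides the shell and the picture viewer there is one more tool, called by a JSON object that holds its "name" and its "arguments". apply_moves: Moves the arm, as the interface text tells. Its arguments: {"type":"object","properties":{"increments":{"type":"array","items":{"type":"object","properties":{"gripper":{"type":"number"},"delta_pos":{"type":"array","items":{"type":"number"}},"dr":{"type":"array","items":{"type":"number"}}}}}},"required":["increments"]}

```bash
mkdir -p pics
cat > h.py <<'E'
import numpy as np, cv2
from workcell import ctrl
def cam(n):
    d=ctrl.get_image(n); d['R']=cv2.Rodrigues(np.array(d['rvec'],float))[0]; d['t']=np.array(d['tvec'],float).ravel(); return d
def cloud(d):
    z=d['range_z']; v,u=np.indices(z.shape); K=np.array(d['mtx'])
    p=np.stack([(u-K[0,2])/K[0,0]*z,(v-K[1,2])/K[1,1]*z,z],-1)
    w=(p-d['t'])@d['R']; w[z==0]=np.nan; return w
def save(d,n,crop=None,s=1):
    im=d['img'][...,::-1]
    if crop: im=im[crop[1]:crop[3],crop[0]:crop[2]]
    cv2.imwrite(n,cv2.resize(im,None,fx=s,fy=s,interpolation=cv2.INTER_CUBIC))
E
python3 - <<'E'
from h import *
o=ctrl.get_obs(); print({k:np.round(v,3) for k,v in o.items()})
a=[]
for n in ['top','side','wrist']:
    d=cam(n); np.savez(n+'.npz',**d); print(n,d['mtx'],(-d['R'].T@d['t']).round(),d['R'].round(2)); save(d,f'pics/{n}.png')
E
```

```text
{'t': np.float64(0.0), 'qpos': array([-1.286,  0.424,  1.631,  0.   ,  1.089, -0.019]), 'qvel': array([-0.001, -0.   , -0.002, -0.001, -0.   ,  0.001]), 'joint_torque': array([-1.0000e-03, -5.4463e+01, -2.7366e+01,  6.4000e-02,  2.3000e-02,
       -0.0000e+00]), 'ee_pos': array([ 186.859, -595.829,  229.895]), 'orientation': array([ 2.058,  0.317, -2.059]), 'ft_force': array([-0.152,  0.484, -0.235]), 'moment': array([0.013, 0.016, 0.025]), 'width': np.float64(88.053)}
top [[467.11715846   0.         283.97431079]
 [  0.         467.11715846 206.41909155]
 [  0.           0.           1.        ]] [ 331.  -12. 1451.] [[-0.02 -1.   -0.  ]
 [-0.98  0.02 -0.19]
 [ 0.19 -0.   -0.98]]
side [[469.71816411   0.         275.62052401]
 [  0.         469.71816411 203.42390681]
 [  0.           0.           1.        ]] [126. 858. 879.] [[-0.88 -0.47  0.01]
 [-0.3   0.55 -0.78]
 [ 0.36 -0.69 -0.63]]
wrist [[336.53000184   0.         278.50422068]
 [  0.         336.53000184 207.72947077]
 [  0.           0.           1.        ]] [ 268. -571.  384.] [[ 0.3  -0.95 -0.  ]
 [-0.91 -0.29  0.3 ]
 [-0.29 -0.09 -0.95]]
```

View pics/top.png

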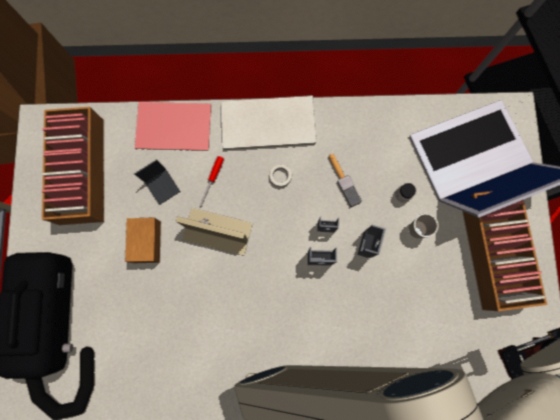

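View pics/side.png

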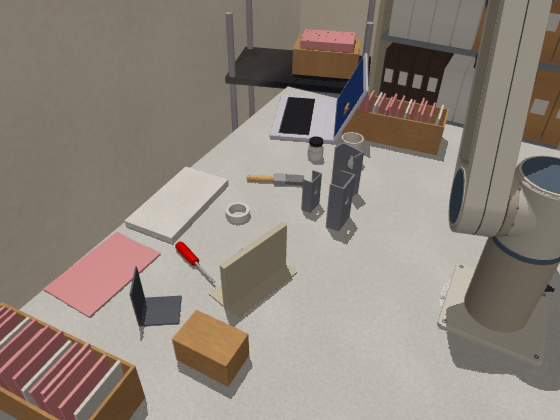

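The top view shows three pockets at about (328,225), (322,257) and (371,241), with the smallest probably at (328,225). The rail is at about (215,230). In the side view the smallest pocket is at (312,192).

Run:
```python
from h import *
W=[];C=[]
for n in ['top','side']:
    d=dict(np.load(n+'.npz')); w=cloud(d)
    for name,(a,b) in {'A':((311,210),(345,238)),'B':((303,240),(340,272)),'C':((352,222),(388,262)),'rail':((172,200),(258,256))}.items():
        if n=='side': continue
        p=w[a[1]:b[1],a[0]:b[0]].reshape(-1,3); p=p[p[:,2]>15]
        zt=np.percentile(p[:,2],97); q=p[p[:,2]>zt-8]
        r=cv2.minAreaRect(q[:,:2].astype(np.float32)); print(name,'ztop',zt.round(1),len(q),r, cv2.boxPoints(r).round().tolist())
d=dict(np.load('top.npz')); save(d,'pics/topcrop.png',(165,190,395,280),3.4)
ds=dict(np.load('side.npz')); save(ds,'pics/sidecrop.png',(200,140,380,315),3.4)
```

```text
A ztop 112.7 55 ((536.5945434570312, -143.48025512695312), (56.731910705566406, 30.355737686157227), 83.54759979248047) [[518.0, -170.0], [548.0, -173.0], [555.0, -117.0], [525.0, -114.0]]
B ztop 152.2 103 ((439.5185546875, -119.32283782958984), (75.84575653076172, 38.93487548828125), 87.34000396728516) [[418.0, -156.0], [457.0, -158.0], [461.0, -82.0], [422.0, -81.0]]
C ztop 150.5 109 ((478.53948974609375, -266.95343017578125), (41.513099670410156, 75.83975219726562), 72.1085433959961) [[436.0, -275.0], [508.0, -298.0], [521.0, -259.0], [449.0, -236.0]]
rail ztop 143.8 368 ((525.8732299804688, 197.69168090820312), (200.37864685058594, 18.10303497314453), 74.09809875488281) [[490.0, 104.0], [507.0, 99.0], [562.0, 292.0], [545.0, 297.0]]
```

View pics/topcrop.png

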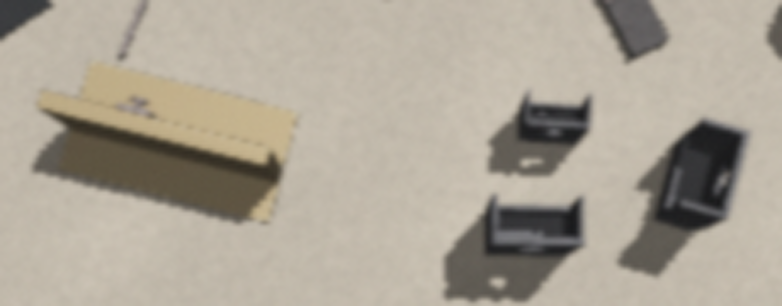

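View pics/sidecrop.png

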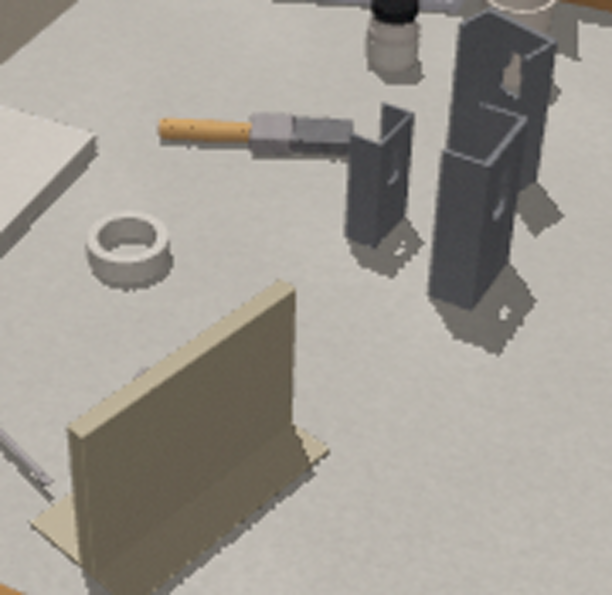

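The crops confirm it: A is 57 x 30 and about 110 high, so it is the small pocket. Its keyhole plate faces the robot. The rail's yaw is about -16°, and its screw shows at about (205,220) in the top view. Next I'll work out the tool axes and the screw position.

```bash
cat >> h.py <<'E'
from scipy.spatial.transform import Rotation as Ro
def tool(yaw): # pointing down, tool z along heading yaw (world)
    z=np.array([np.cos(yaw),np.sin(yaw),0]);x=np.array([0,0,-1.]);return np.stack([x,np.cross(z,x),z],1)
def goto(p,yaw,cur=None):
    o=ctrl.get_obs(); R=Ro.from_rotvec(o['orientation']).as_matrix()
    p0=np.array(o['ee_pos'])
    print('t',round(float(o['t']),2),'tcp',p0.round(1),'yaw',np.arctan2(R[1,2],R[0,2]).round(4),'F',np.round(o['ft_force'],2),'w',round(float(o['width']),1))
    print('dpos tool cm',(R.T@(np.array(p)-p0)/10).round(2),'dr',Ro.from_matrix(R.T@tool(yaw)).as_rotvec().round(3), 'rows',np.linalg.norm(np.array(p)-p0)/41.7)
E
python3 - <<'E'
from h import *
o=ctrl.get_obs();R=Ro.from_rotvec(o['orientation']).as_matrix();print(R.round(3))
d=dict(np.load('wrist.npz'));c=-d['R'].T@d['t'];print('cam in tool',(R.T@(c-o['ee_pos'])).round(1),'axes',(R.T@d['R'].T).round(3))
yr=-np.deg2rad(15.9)
goto([500,-135,230],-0.113)
d=dict(np.load('top.npz'));w=cloud(d).reshape(-1,3)
# points in rail frame
q=w-np.array([534.5,195.5,0]);c,s=np.cos(yr),np.sin(yr)
l=np.stack([q[:,0]*c+q[:,1]*s,-q[:,0]*s+q[:,1]*c,q[:,2]],1)
m=(l[:,0]>4)&(l[:,0]<40)&(abs(l[:,1])<60)&(l[:,2]>20);print(l[m].round(1))
E
```

```text
[[-0.     0.299 -0.954]
 [ 0.001 -0.954 -0.299]
 [-1.    -0.001 -0.   ]]
cam in tool [-154.     0.3  -84.5] axes [[ 0.001 -0.305  0.952]
 [ 1.     0.001 -0.001]
 [-0.001  0.952  0.305]]
t 0.15 tcp [ 186.9 -596.   230.1] yaw -2.8378 F [-0.3   0.07 -0.22] w 87.8
dpos tool cm [  0.05 -34.62 -43.67] dr [-2.725e+00 -2.000e-03  0.000e+00] rows 13.364029373800399
[[ 13.3  28.4 119. ]
 [ 13.5  24.7 122.8]
 [ 10.5  27.5 118.9]
 [ 10.5  23.5 124.9]
 [ 11.7  21.6 120.8]
 [ 12.5  18.9 120.3]
 [ 13.3  16.3 119.5]
 [  8.1  23.4 121.3]
 [  9.   20.9 120.1]
 [ 10.   18.7 117.4]
 [ 10.5  15.5 118.9]
 [  6.2  24.2 113.5]
 [  6.6  20.8 116.5]]
```

{"name": "apply_moves", "arguments": {"increments": [{"gripper": 100,"delta_pos": [0,0,0],"dr": [0.104,0,0]},{"gripper": 100,"delta_pos": [0,0,0],"dr": [0.104,0,0]},{"gripper": 100,"delta_pos": [0,0,0],"dr": [0.104,0,0]},{"gripper": 100,"delta_pos": [0,0,0],"dr": [0.104,0,0]},{"gripper": 100,"delta_pos": [0,0,0],"dr": [0,0,0]}]}}

```text
t: 0.57
ee_pos: [186.9, -596.2, 230.4]
orientation: [-2.161, 0.125, 2.162]
ft_force: [-0.7, 0.5, -0.2]
width: 87.6
```

```bash
sed -i 's/def tool(yaw):.*/def tool(yaw):\n    yaw=yaw+np.pi/; s/R\[1,2\],R\[0,2\])/-R[1,2],-R[0,2])/' h.py; python3 -c "
from h import *
goto([541,-143,230],-.113)"
```

```text
t 0.57 tcp [ 186.9 -596.2  230.4] yaw -0.1159 F [-0.72  0.47 -0.15] w 87.6
dpos tool cm [  0.06 -49.11 -29.93] dr [-0.003  0.     0.001] rows 13.791540991198074
```

{"name": "apply_moves", "arguments": {"increments": [{"gripper": 100,"delta_pos": [0,-3.27,-2.0],"dr": [0,0,0]},{"gripper": 100,"delta_pos": [0,-3.27,-2.0],"dr": [0,0,0]},{"gripper": 100,"delta_pos": [0,-3.27,-2.0],"dr": [0,0,0]},{"gripper": 100,"delta_pos": [0,-3.27,-2.0],"dr": [0,0,0]},{"gripper": 100,"delta_pos": [0,-3.27,-2.0],"dr": [0,0,0]}]}}

```text
t: 0.98
ee_pos: [305.3, -443.5, 230.6]
orientation: [-2.165, 0.118, 2.165]
ft_force: [0.9, -0.8, -0.0]
width: 87.5
```

{"name": "apply_moves", "arguments": {"increments": [{"gripper": 100,"delta_pos": [0,-3.27,-2.0],"dr": [0,0,0]},{"gripper": 100,"delta_pos": [0,-3.27,-2.0],"dr": [0,0,0]},{"gripper": 100,"delta_pos": [0,-3.27,-2.0],"dr": [0,0,0]},{"gripper": 100,"delta_pos": [0,-3.27,-2.0],"dr": [0,0,0]},{"gripper": 100,"delta_pos": [0,-3.27,-2.0],"dr": [0,0,0]}]}}

```text
t: 1.4
ee_pos: [423.1, -292.1, 230.7]
orientation: [-2.166, 0.118, 2.165]
ft_force: [1.4, -0.5, -0.6]
width: 88.0
```

{"name": "apply_moves", "arguments": {"increments": [{"gripper": 100,"delta_pos": [0,-3.27,-2.0],"dr": [0,0,0]},{"gripper": 100,"delta_pos": [0,-3.27,-2.0],"dr": [0,0,0]},{"gripper": 100,"delta_pos": [0,-3.27,-2.0],"dr": [0,0,0]},{"gripper": 100,"delta_pos": [0,-3.27,-2.0],"dr": [0,0,0]},{"gripper": 100,"delta_pos": [0,-3.27,-2.0],"dr": [0,0,0]}]}}

```text
t: 1.82
ee_pos: [540.8, -140.7, 230.7]
orientation: [-2.166, 0.118, 2.166]
ft_force: [1.2, -0.9, 0.3]
width: 87.9
```

{"name": "apply_moves", "arguments": {"increments": [{"gripper": 100,"delta_pos": [0,0,0],"dr": [0,0,0]},{"gripper": 100,"delta_pos": [0,0,0],"dr": [0,0,0]},{"gripper": 100,"delta_pos": [0,0,0],"dr": [0,0,0]},{"gripper": 100,"delta_pos": [0,0,0],"dr": [0,0,0]},{"gripper": 100,"delta_pos": [0,0,0],"dr": [0,0,0]}]}}

```text
t: 2.23
ee_pos: [539.2, -143.7, 230.6]
orientation: [-2.163, 0.123, 2.163]
ft_force: [0.4, -0.5, 0.5]
width: 87.9
```

Run:
```python
from h import *
goto([541,-143,230],-.113)
d=cam('wrist'); np.savez('w1.npz',**d); save(d,'pics/w1.png')
w=cloud(d).reshape(-1,3)
m=(abs(w[:,0]-537)<35)&(abs(w[:,1]+143)<45)&(w[:,2]>20)&(w[:,2]<135)
p=w[m];zt=np.percentile(p[:,2],97);q=p[p[:,2]>zt-6];print(zt,len(q))
r=cv2.minAreaRect(q[:,:2].astype(np.float32));print(r,cv2.boxPoints(r).round(1).tolist())
```

```text
t 2.23 tcp [ 539.2 -143.7  230.6] yaw -0.1133 F [ 0.35 -0.5   0.48] w 87.9
dpos tool cm [ 0.06 -0.09 -0.17] dr [-0.  0. -0.] rows 0.0486698706401128
110.77863229968752 641
((539.2307739257812, -145.3452606201172), (55.93437957763672, 30.463102340698242), 85.05066680908203) [[521.5999755859375, -171.89999389648438], [552.0, -174.5], [556.7999877929688, -118.80000305175781], [526.5, -116.19999694824219]]
```

View pics/w1.png

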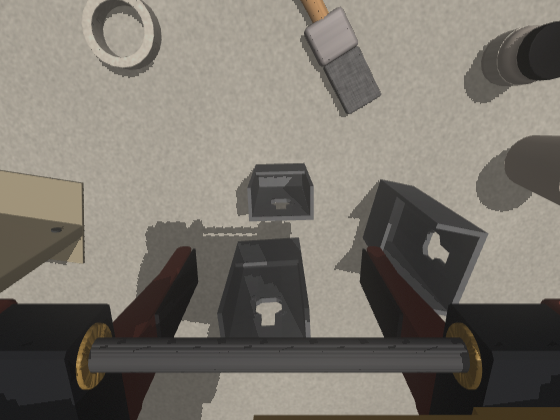

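The wrist view shows the small pocket at (281,192), between the jaws. Measured: height 111, 56 x 30.5, centre (539.2,-145.3), yaw -0.086. That matches the sizes given.

```bash
python3 -c "
from h import *
goto([543,-145.7,84],-.086)"
```

```text
t 2.28 tcp [ 539.3 -143.7  230.7] yaw -0.1136 F [ 0.1  -0.62 -0.17] w 87.5
dpos tool cm [14.67  0.16 -0.4 ] dr [-0.028  0.    -0.   ] rows 3.5189623155921477
```

{"name": "apply_moves", "arguments": {"increments": [{"gripper": 100,"delta_pos": [0,0.16,-0.4],"dr": [-0.028,0,0]},{"gripper": 100,"delta_pos": [2.67,0,0],"dr": [0,0,0]},{"gripper": 100,"delta_pos": [3,0,0],"dr": [0,0,0]},{"gripper": 100,"delta_pos": [3,0,0],"dr": [0,0,0]},{"gripper": 100,"delta_pos": [1,0,0],"dr": [0,0,0]}]}}

```text
t: 2.7
ee_pos: [541.1, -144.8, 130.6]
orientation: [-2.171, 0.092, 2.183]
ft_force: [-0.9, -0.5, -0.4]
width: 87.7
```

{"name": "apply_moves", "arguments": {"increments": [{"gripper": 100,"delta_pos": [1,0,0],"dr": [0,0,0]},{"gripper": 100,"delta_pos": [1,0,0],"dr": [0,0,0]},{"gripper": 100,"delta_pos": [1,0,0],"dr": [0,0,0]},{"gripper": 100,"delta_pos": [1,0,0],"dr": [0,0,0]},{"gripper": 100,"delta_pos": [1,0,0],"dr": [0,0,0]}]}}

```text
t: 3.12
ee_pos: [544.4, -144.8, 83.9]
orientation: [-2.18, 0.092, 2.177]
ft_force: [0.4, -0.2, 0.2]
width: 87.6
```

Run:
```python
from h import *
goto([543,-145.7,84],-.086)
d=cam('wrist'); w=cloud(d).reshape(-1,3)
m=(abs(w[:,0]-539)<25)&(abs(w[:,1]+145)<27)&(w[:,2]>95)&(w[:,2]<120)
q=w[m];r=cv2.minAreaRect(q[:,:2].astype(np.float32));print(r,len(q))
```

```text
t 3.12 tcp [ 544.4 -144.8   83.9] yaw -0.0842 F [ 0.42 -0.17  0.22] w 87.6
dpos tool cm [-0.01  0.1   0.13] dr [ 0.002 -0.002 -0.   ] rows 0.04030684168258229
((540.5482177734375, -145.39625549316406), (55.578216552734375, 29.13776206970215), 85.06363677978516) 3680
```

{"name": "apply_moves", "arguments": {"increments": [{"gripper": 0,"delta_pos": [0,0,0],"dr": [0,0,0]},{"gripper": 0,"delta_pos": [0,0,0],"dr": [0,0,0]},{"gripper": 0,"delta_pos": [0,0,0],"dr": [0,0,0]},{"gripper": 0,"delta_pos": [0,0,0],"dr": [0,0,0]},{"gripper": 0,"delta_pos": [0,0,0],"dr": [0,0,0]}]}}

```text
t: 3.58
ee_pos: [544.2, -144.6, 84.5]
orientation: [-2.179, 0.092, 2.178]
ft_force: [-0.0, -2.4, 0.6]
width: 57.8
```

{"name": "apply_moves", "arguments": {"increments": [{"gripper": 0,"delta_pos": [0,0,0],"dr": [0,0,0]},{"gripper": 0,"delta_pos": [0,0,0],"dr": [0,0,0]},{"gripper": 0,"delta_pos": [0,0,0],"dr": [0,0,0]},{"gripper": 0,"delta_pos": [0,0,0],"dr": [0,0,0]},{"gripper": 0,"delta_pos": [0,0,0],"dr": [0,0,0]}]}}

```text
t: 4.0
ee_pos: [544.3, -144.7, 84.4]
orientation: [-2.18, 0.092, 2.177]
ft_force: [0.2, -0.7, 5.3]
width: 56.2
```

Run:
```python
from h import *
goto([543,-145.7,84],-.086)
d=cam('wrist'); w=cloud(d).reshape(-1,3)
m=(abs(w[:,0]-539)<25)&(abs(w[:,1]+145)<30)&(w[:,2]>102)&(w[:,2]<116)
q=w[m];r=cv2.minAreaRect(q[:,:2].astype(np.float32));print(r,len(q),cv2.boxPoints(r).round(1).tolist())
```

```text
t 4.0 tcp [ 544.3 -144.7   84.4] yaw -0.0842 F [ 0.24 -0.68  5.34] w 56.2
dpos tool cm [0.04 0.11 0.12] dr [ 0.002 -0.001 -0.   ] rows 0.03936274613344661
((540.4708862304688, -143.380615234375), (60.45444107055664, 31.400529861450195), 83.7610092163086) 3315 [[521.5999755859375, -171.6999969482422], [552.7999877929688, -175.10000610351562], [559.4000244140625, -115.0], [528.0999755859375, -111.5999984741211]]
```

{"name": "apply_moves", "arguments": {"increments": [{"gripper": 0,"delta_pos": [-1,0,0],"dr": [0,0,0]},{"gripper": 0,"delta_pos": [-2,0,0],"dr": [0,0,0]},{"gripper": 0,"delta_pos": [-3.5,0,0],"dr": [0,0,0]},{"gripper": 0,"delta_pos": [-4,0,0],"dr": [0,0,0]},{"gripper": 0,"delta_pos": [-4,0,0],"dr": [0,0,0]}]}}

```text
t: 4.47
ee_pos: [542.3, -144.1, 229.7]
orientation: [-2.174, 0.091, 2.182]
ft_force: [0.9, -0.6, -2.6]
width: 56.1
```

{"name": "apply_moves", "arguments": {"increments": [{"gripper": 0,"delta_pos": [-3,0,0],"dr": [0,0,0]},{"gripper": 0,"delta_pos": [-1,0,0],"dr": [0.05,0,0]},{"gripper": 0,"delta_pos": [0,0,0],"dr": [0.05,0,0]},{"gripper": 0,"delta_pos": [0,0,0],"dr": [0.05,0,0]},{"gripper": 0,"delta_pos": [0,0,0],"dr": [0.043,0,0]}]}}

```text
t: 4.88
ee_pos: [543.0, -144.2, 269.2]
orientation: [-2.071, 0.291, 2.072]
ft_force: [-0.3, -1.0, -2.4]
width: 55.8
```

```bash
python3 -c "
from h import *
goto([545,125,270],-.277)"
```

```text
t 4.88 tcp [ 543.  -144.2  269.2] yaw -0.2796 F [-0.3  -0.96 -2.4 ] w 55.8
dpos tool cm [ -0.07 -25.93   7.24] dr [-0.003  0.001  0.   ] rows 6.456867679369063
```

{"name": "apply_moves", "arguments": {"increments": [{"gripper": 0,"delta_pos": [0,-1.5,0.4],"dr": [0,0,0]},{"gripper": 0,"delta_pos": [0,-2.5,0.7],"dr": [0,0,0]},{"gripper": 0,"delta_pos": [0,-3,0.84],"dr": [0,0,0]},{"gripper": 0,"delta_pos": [0,-3,0.84],"dr": [0,0,0]},{"gripper": 0,"delta_pos": [0,-3,0.84],"dr": [0,0,0]}]}}

```text
t: 5.3
ee_pos: [543.5, -8.4, 268.7]
orientation: [-2.071, 0.29, 2.075]
ft_force: [0.2, 0.1, -2.6]
width: 56.3
```

{"name": "apply_moves", "arguments": {"increments": [{"gripper": 0,"delta_pos": [0,-3,0.84],"dr": [0,0,0]},{"gripper": 0,"delta_pos": [0,-3,0.84],"dr": [0,0,0]},{"gripper": 0,"delta_pos": [0,-3,0.84],"dr": [0,0,0]},{"gripper": 0,"delta_pos": [0,-2.5,0.7],"dr": [0,0,0]},{"gripper": 0,"delta_pos": [0,-1.5,0.4],"dr": [0,0,0]}]}}

```text
t: 5.72
ee_pos: [544.2, 127.8, 268.7]
orientation: [-2.072, 0.287, 2.076]
ft_force: [-0.2, -0.3, -3.0]
width: 55.7
```

{"name": "apply_moves", "arguments": {"increments": [{"gripper": 0,"delta_pos": [0,0,0],"dr": [0,0,0]},{"gripper": 0,"delta_pos": [0,0,0],"dr": [0,0,0]},{"gripper": 0,"delta_pos": [0,0,0],"dr": [0,0,0]},{"gripper": 0,"delta_pos": [0,0,0],"dr": [0,0,0]},{"gripper": 0,"delta_pos": [0,0,0],"dr": [0,0,0]}]}}

```text
t: 6.13
ee_pos: [545.2, 124.3, 268.9]
orientation: [-2.072, 0.291, 2.073]
ft_force: [0.5, -0.1, -1.3]
width: 55.6
```

Run:
```python
from h import *
goto([545,125,270],-.277)
o=ctrl.get_obs()
d=cam('wrist'); np.savez('w2.npz',**d,ee=o['ee_pos'],ori=o['orientation']); save(d,'pics/w2.png')
```

```text
t 6.13 tcp [545.2 124.3 268.9] yaw -0.2785 F [ 0.47 -0.11 -1.35] w 55.6
dpos tool cm [-0.11 -0.06  0.04] dr [-0.002  0.    -0.   ] rows 0.03115144401833936
```

View pics/w2.png

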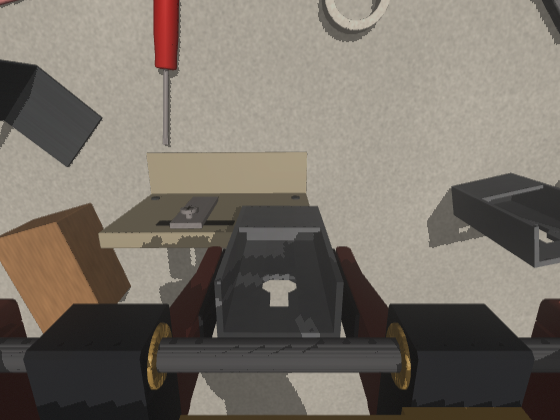

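The view shows the screw at (187,212) on its block, spanning roughly (170–217, 197–227). The rail's front face is visible and the pocket is held straight. I'll measure both in one frame.

Run:
```python
from h import *
d=dict(np.load('w2.npz'));w=cloud(d);R=Ro.from_rotvec(d['ori']).as_matrix();ee=d['ee']
w=w.reshape(-1,3);w=w[~np.isnan(w[:,0])]
yr=-.277;o0=np.array([534.5,195.5])
def loc(w,o,y):
    q=w[:,:2]-o;c,s=np.cos(y),np.sin(y);return np.stack([q[:,0]*c+q[:,1]*s,-q[:,0]*s+q[:,1]*c,w[:,2]],1)
for it in range(3):
    l=loc(w,o0,yr);m=(abs(l[:,0])<(8 if it==0 else 3))&(l[:,2]>15)&(l[:,2]<132)&(l[:,1]>-60)&(l[:,1]<95)
    m&=~((l[:,1]>0)&(l[:,1]<42)&(l[:,2]>30))
    a=np.polyfit(l[m,1],l[m,0],1);b=np.polyfit(l[m,2],l[m,0],1);res=np.std(l[m,0]-np.polyval(a,l[m,1]))
    print(m.sum(),a,'tilt',b[0],res)
    yr+=-a[0]*1.0;o0=o0+a[1]*np.array([np.cos(yr),np.sin(yr)])
l=loc(w,o0,yr)
t=l[(abs(l[:,2]-140)<4)&(l[:,0]>-25)&(l[:,0]<5)&(l[:,1]>0)];print('top',np.median(t[:,2]),'xmin/max',t[:,0].min(),t[:,0].max(),'ymax',np.percentile(t[:,1],99.5))
t=l[(l[:,2]>1)&(l[:,2]<8)&(l[:,0]>10)&(l[:,0]<48)];print('foot y',t[:,1].min(),t[:,1].max()); fz=t
t=l[(l[:,2]>3)&(l[:,2]<8)];print('foot xmax',np.percentile(t[:,0],99))
d0=l[:,1].max()
t=l[(l[:,0]>4)&(l[:,0]<8)&(l[:,2]>60)&(l[:,2]<129)&(l[:,1]<60)&(l[:,1]>-20)];print('block',len(t),t.min(0),t.max(0),np.percentile(t,[2,98],axis=0))
t=l[(l[:,0]>9.5)&(l[:,0]<20)&(l[:,2]>100)&(l[:,2]<130)&(l[:,1]<60)&(l[:,1]>-20)];print('screw',len(t),t.min(0),t.max(0),t.mean(0))
print('rail o',o0,'yaw',yr)
# pocket in tool frame (x down,y,z back)
p=(w-ee)@R; k=(abs(p[:,1])<26)&(p[:,0]>-24)&(p[:,0]<20)&(p[:,2]>-5)&(p[:,2]<30)
q=p[k];bi=q[(q[:,2]>10)]
print('plate front face z in tool',np.percentile(q[:,2],[50,80,95]),np.polyfit(bi[:,1],bi[:,2],1),np.polyfit(bi[:,0],bi[:,2],1))
t=p[(p[:,0]>-32)&(p[:,0]<-15)&(abs(p[:,1])<32)&(p[:,2]>12)&(p[:,2]<30)]
print('plate top',len(t),t.min(0),t.max(0),np.percentile(t,[2,98],axis=0))
```

```text
2819 [-0.00383792  0.87642003] tilt -2.2668818183973054e-05 0.3403264073005228
2819 [-1.91097913e-07  4.65584174e-07] tilt 0.0012379063000208454 0.340323900755443
2819 [-1.04534414e-11  3.44592757e-10] tilt 0.0012379690664099923 0.3403239007554367
top 140.00499951028561 xmin/max -16.207313641819304 0.6008784642475433 ymax 98.2377043836346
foot y -421.0663138483849 289.8478145802837
foot xmax 200.82884722893607
block 497 [ 4.05760612  5.75509745 60.23776709] [  7.81076105  35.56797129 128.7082391 ] [[  4.67605963   6.07976488  62.67193318]
 [  6.57440487  34.72863954 128.06517845]]
screw 123 [  9.81071256  13.13466385 110.57458355] [ 15.95843669  28.45301135 125.50133096] [ 14.40948947  20.09296062 119.59634081]
rail o [535.34392515 195.26356136] yaw -0.27316189299124743
plate front face z in tool [15.59986284 15.96991701 16.3072113 ] [-5.76896432e-04  1.55520405e+01] [-1.84121064e-03  1.55402287e+01]
plate top 2263 [-27.4252086  -28.1268894   12.07169878] [-15.01001999  27.8958508   18.82808566] [[-26.6683437  -26.28061638  13.09959129]
 [-15.34741735  26.07022141  18.08361001]]
```

Everything agrees:

| Measurement | Value |
|---|---|
| Rail top | 140.0 |
| Rail yaw | -0.273 |
| Screw offset (block and head agree) | +20.7 |
| Pocket in jaws | centred, rear face at tool z +19.6 |

Next is the stand-off pose in front of the screw, still high.

```bash
cat >> h.py <<'E'
YR=-0.2732; S=np.array([540.93,215.2]); XA=np.array([np.cos(YR),np.sin(YR)]); YA=np.array([-XA[1],XA[0]])
def tgt(X,dz,dy=0): # rear face X ahead of rail; seat dz above screw
    goto([*(S+(X+19.6)*XA+dy*YA),114.4+dz],YR)
E
python3 -c "
from h import *
tgt(45,155)"
```

```text
t 6.18 tcp [545.3 124.4 269. ] yaw -0.2785 F [-0.33 -0.35 -2.72] w 56.2
dpos tool cm [-0.04 -8.65 -3.54] dr [-0.005  0.    -0.   ] rows 2.240771052965964
```

{"name": "apply_moves", "arguments": {"increments": [{"gripper": 0,"delta_pos": [0,-1.5,-0.6],"dr": [-0.005,0,0]},{"gripper": 0,"delta_pos": [0,-2.2,-0.9],"dr": [0,0,0]},{"gripper": 0,"delta_pos": [0,-2.2,-0.9],"dr": [0,0,0]},{"gripper": 0,"delta_pos": [0,-1.7,-0.7],"dr": [0,0,0]},{"gripper": 0,"delta_pos": [0,-1.05,-0.44],"dr": [0,0,0]}]}}

```text
t: 6.6
ee_pos: [603.9, 199.8, 268.9]
orientation: [-2.076, 0.284, 2.075]
ft_force: [-0.5, 0.4, -2.5]
width: 55.9
```

{"name": "apply_moves", "arguments": {"increments": [{"gripper": 0,"delta_pos": [2,0,0],"dr": [0,0,0]},{"gripper": 0,"delta_pos": [3,0,0],"dr": [0,0,0]},{"gripper": 0,"delta_pos": [3.5,0,0],"dr": [0,0,0]},{"gripper": 0,"delta_pos": [3,0,0],"dr": [0,0,0]},{"gripper": 0,"delta_pos": [1.9,0,0],"dr": [0,0,0]}]}}

```text
t: 7.02
ee_pos: [600.9, 197.8, 131.7]
orientation: [-2.072, 0.287, 2.08]
ft_force: [-1.1, 0.2, -2.5]
width: 56.1
```

{"name": "apply_moves", "arguments": {"increments": [{"gripper": 0,"delta_pos": [0,0,0],"dr": [0,0,0]},{"gripper": 0,"delta_pos": [0,0,0],"dr": [0,0,0]},{"gripper": 0,"delta_pos": [0,0,0],"dr": [0,0,0]},{"gripper": 0,"delta_pos": [0,0,0],"dr": [0,0,0]},{"gripper": 0,"delta_pos": [0,0,0],"dr": [0,0,0]}]}}

```text
t: 7.43
ee_pos: [603.9, 199.3, 136.9]
orientation: [-2.078, 0.283, 2.072]
ft_force: [-0.2, -0.3, -3.3]
width: 55.8
```

```bash
python3 -c "
from h import *
tgt(20,20)
d=cam('wrist'); np.savez('w3.npz',**d); save(d,'pics/w3.png',(180,120,380,300),3.3)"
```

```text
t 7.43 tcp [603.9 199.3 136.9] yaw -0.2723 F [-0.23 -0.28 -3.26] w 55.8
dpos tool cm [0.25 0.17 2.53] dr [ 0.001 -0.003  0.002] rows 0.611872539684435
```

View pics/w3.png

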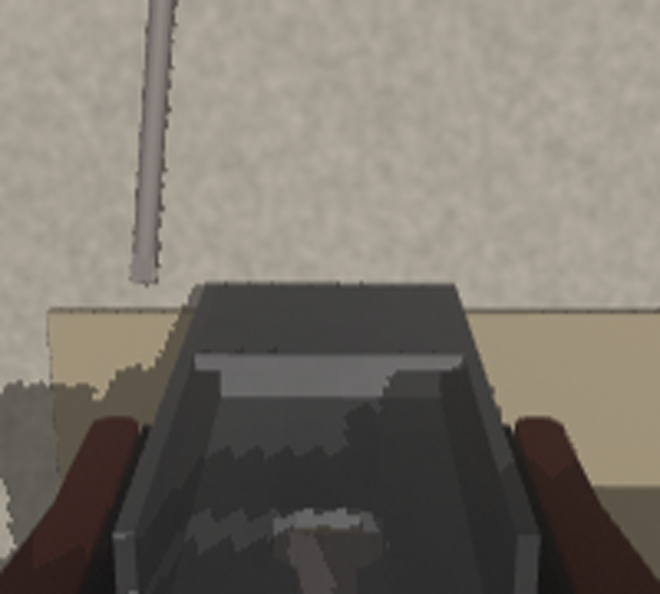

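The crop shows the pocket centred in front of the screw block, with the keyhole at about (325,550) in the crop. I'm closing in to 4–5 mm short of the screw head.

{"name": "apply_moves", "arguments": {"increments": [{"gripper": 0,"delta_pos": [0.1,0.1,0.5],"dr": [0,0,0]},{"gripper": 0,"delta_pos": [0,0,0.8],"dr": [0,0,0]},{"gripper": 0,"delta_pos": [0,0,0.7],"dr": [0,0,0]},{"gripper": 0,"delta_pos": [0,0,0.5],"dr": [0,0,0]},{"gripper": 0,"delta_pos": [0,0,0],"dr": [0,0,0]}]}}

```text
t: 7.9
ee_pos: [576.8, 205.2, 133.9]
orientation: [-2.075, 0.284, 2.078]
ft_force: [-0.0, -0.5, -2.5]
width: 55.7
```

{"name": "apply_moves", "arguments": {"increments": [{"gripper": 0,"delta_pos": [0,0,0],"dr": [0,0,0]},{"gripper": 0,"delta_pos": [0,0,0],"dr": [0,0,0]},{"gripper": 0,"delta_pos": [0,0,0],"dr": [0,0,0]},{"gripper": 0,"delta_pos": [0,0,0],"dr": [0,0,0]},{"gripper": 0,"delta_pos": [0,0,0],"dr": [0,0,0]}]}}

```text
t: 8.32
ee_pos: [578.6, 204.8, 133.9]
orientation: [-2.076, 0.284, 2.076]
ft_force: [-1.0, 0.1, -2.6]
width: 55.5
```

Run:
```python
from h import *
tgt(20,20)
o=ctrl.get_obs();R=Ro.from_rotvec(o['orientation']).as_matrix();ee=np.array(o['ee_pos'])
d=cam('wrist'); w=cloud(d).reshape(-1,3);w=w[~np.isnan(w[:,0])]
p=(w-ee)@R
# pocket in hand
t=p[(p[:,0]>-32)&(p[:,0]<-15)&(abs(p[:,1])<32)&(p[:,2]>5)&(p[:,2]<30)];print('top edge',np.percentile(t,[0.5,99.5],axis=0))
# things seen through hole: behind rear face
h=p[(p[:,2]>21)&(p[:,2]<45)&(abs(p[:,1])<15)&(p[:,0]>-20)&(p[:,0]<60)];print('through hole',len(h));
if len(h): print(np.percentile(h,[1,50,99],axis=0).round(1))
save(d,'pics/w4.png',(200,190,360,310),5)
o=ctrl.get_obs();print(o['ee_pos'])
```

```text
t 8.32 tcp [578.6 204.8 133.9] yaw -0.2724 F [-1.05  0.07 -2.64] w 55.5
dpos tool cm [-0.05  0.01 -0.05] dr [ 0.001 -0.     0.   ] rows 0.016260183191985456
top edge [[-30.77038209 -27.96136956   5.23954494]
 [-15.08614455  28.12281724  18.48388677]]
through hole 605
[[  9.7 -10.2  22.7]
 [ 23.7   0.4  25.7]
 [ 50.6  11.   33.8]]
[578.54882464 204.76696438 133.9129073 ]
```

View pics/w4.png

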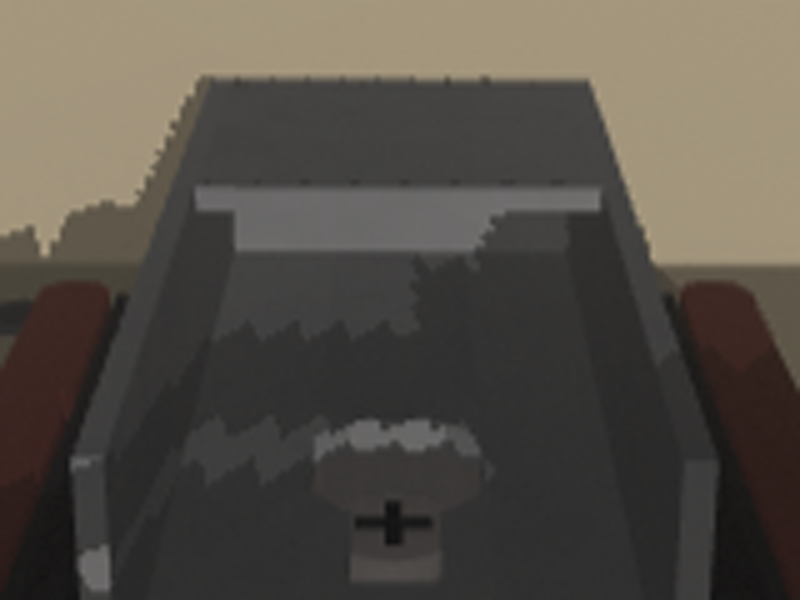

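Through the keyhole I can see the screw's cross at (394,523) in the crop. The hole is centred near x 396, and the vertical parallax matches an aligned hole. I'm advancing slowly.

{"name": "apply_moves", "arguments": {"increments": [{"gripper": 0,"delta_pos": [-0.04,0,0.15],"dr": [0,0,0]},{"gripper": 0,"delta_pos": [0,0,0.15],"dr": [0,0,0]},{"gripper": 0,"delta_pos": [0,0,0.15],"dr": [0,0,0]},{"gripper": 0,"delta_pos": [0,0,0.1],"dr": [0,0,0]},{"gripper": 0,"delta_pos": [0,0,0.1],"dr": [0,0,0]}]}}

```text
t: 8.78
ee_pos: [572.0, 206.6, 134.4]
orientation: [-2.076, 0.284, 2.076]
ft_force: [-0.6, 0.2, -3.6]
width: 55.6
```

{"name": "apply_moves", "arguments": {"increments": [{"gripper": 0,"delta_pos": [0,0,0],"dr": [0,0,0]},{"gripper": 0,"delta_pos": [0,0,0],"dr": [0,0,0]},{"gripper": 0,"delta_pos": [0,0,0],"dr": [0,0,0]},{"gripper": 0,"delta_pos": [0,0,0],"dr": [0,0,0]},{"gripper": 0,"delta_pos": [0,0,0],"dr": [0,0,0]}]}}

```text
t: 9.2
ee_pos: [572.2, 206.6, 134.4]
orientation: [-2.076, 0.284, 2.076]
ft_force: [0.2, 0.3, -2.9]
width: 56.0
```

```bash
python3 -c "
from h import *
tgt(7,20)"
```

```text
t 9.2 tcp [572.2 206.6 134.4] yaw -0.2723 F [ 0.21  0.28 -2.88] w 56.0
dpos tool cm [-0.    0.01  0.58] dr [ 0.001 -0.     0.   ] rows 0.14026186917899183
```

At X≈12.8 there is no contact force, so the plate is over the head. Continuing to about 6.5–7.

{"name": "apply_moves", "arguments": {"increments": [{"gripper": 0,"delta_pos": [0,0,0.15],"dr": [0,0,0]},{"gripper": 0,"delta_pos": [0,0,0.15],"dr": [0,0,0]},{"gripper": 0,"delta_pos": [0,0,0.1],"dr": [0,0,0]},{"gripper": 0,"delta_pos": [0,0,0.1],"dr": [0,0,0]},{"gripper": 0,"delta_pos": [0,0,0],"dr": [0,0,0]}]}}

```text
t: 9.62
ee_pos: [567.1, 208.0, 134.4]
orientation: [-2.076, 0.284, 2.076]
ft_force: [-0.3, 0.7, -1.9]
width: 56.0
```

{"name": "apply_moves", "arguments": {"increments": [{"gripper": 0,"delta_pos": [0,0,0],"dr": [0,0,0]},{"gripper": 0,"delta_pos": [0,0,0],"dr": [0,0,0]},{"gripper": 0,"delta_pos": [0,0,0],"dr": [0,0,0]},{"gripper": 0,"delta_pos": [0,0,0],"dr": [0,0,0]},{"gripper": 0,"delta_pos": [0,0,0],"dr": [0,0,0]}]}}

```text
t: 10.03
ee_pos: [567.4, 207.9, 134.3]
orientation: [-2.076, 0.284, 2.076]
ft_force: [-0.2, -0.4, -3.4]
width: 55.9
```

```bash
python3 -c "
from h import *
tgt(6.5,20)"
```

```text
t 10.03 tcp [567.4 207.9 134.3] yaw -0.2723 F [-0.19 -0.4  -3.37] w 55.9
dpos tool cm [-0.01  0.01  0.13] dr [0.001 0.    0.   ] rows 0.03159172452823915
```

{"name": "apply_moves", "arguments": {"increments": [{"gripper": 0,"delta_pos": [0,0,0.05],"dr": [0,0,0]},{"gripper": 0,"delta_pos": [0,0,0.05],"dr": [0,0,0]},{"gripper": 0,"delta_pos": [0,0,0],"dr": [0,0,0]},{"gripper": 0,"delta_pos": [0,0,0],"dr": [0,0,0]},{"gripper": 0,"delta_pos": [0,0,0],"dr": [0,0,0]}]}}

```text
t: 10.45
ee_pos: [566.4, 208.2, 134.4]
orientation: [-2.076, 0.284, 2.076]
ft_force: [0.1, -0.4, -3.2]
width: 56.0
```

{"name": "apply_moves", "arguments": {"increments": [{"gripper": 0,"delta_pos": [0,0,0.05],"dr": [0,0,0]},{"gripper": 0,"delta_pos": [0,0,0],"dr": [0,0,0]},{"gripper": 0,"delta_pos": [0,0,0],"dr": [0,0,0]},{"gripper": 0,"delta_pos": [0,0,0],"dr": [0,0,0]},{"gripper": 0,"delta_pos": [0,0,0],"dr": [0,0,0]}]}}

```text
t: 10.87
ee_pos: [565.9, 208.3, 134.4]
orientation: [-2.076, 0.284, 2.076]
ft_force: [-0.4, 0.0, -3.4]
width: 56.0
```

```bash
python3 -c "
from h import *
tgt(6.5,20)"
```

```text
t 10.87 tcp [565.9 208.3 134.4] yaw -0.2722 F [-0.42  0.04 -3.43] w 56.0
dpos tool cm [-0.    0.01 -0.02] dr [ 0.001  0.    -0.   ] rows 0.006192492381112088
```

{"name": "apply_moves", "arguments": {"increments": [{"gripper": 0,"delta_pos": [0,0,0.05],"dr": [0,0,0]},{"gripper": 0,"delta_pos": [0,0,0],"dr": [0,0,0]},{"gripper": 0,"delta_pos": [0,0,0],"dr": [0,0,0]},{"gripper": 0,"delta_pos": [0,0,0],"dr": [0,0,0]},{"gripper": 0,"delta_pos": [0,0,0],"dr": [0,0,0]}]}}

```text
t: 11.28
ee_pos: [565.7, 208.4, 134.5]
orientation: [-2.077, 0.284, 2.075]
ft_force: [2.4, -1.4, -3.2]
width: 56.2
```

{"name": "apply_moves", "arguments": {"increments": [{"gripper": 0,"delta_pos": [0.1,0,0],"dr": [0,0,0]},{"gripper": 0,"delta_pos": [0.1,0,0],"dr": [0,0,0]},{"gripper": 0,"delta_pos": [0.1,0,0],"dr": [0,0,0]},{"gripper": 0,"delta_pos": [0.1,0,0],"dr": [0,0,0]},{"gripper": 0,"delta_pos": [0,0,0],"dr": [0,0,0]}]}}

```text
t: 11.7
ee_pos: [565.8, 208.6, 130.4]
orientation: [-2.077, 0.284, 2.075]
ft_force: [3.7, -0.3, -2.5]
width: 55.7
```

```bash
python3 -c "
from h import *
tgt(6,0)"
```

```text
t 11.7 tcp [565.8 208.6 130.4] yaw -0.2722 F [ 3.7  -0.3  -2.49] w 55.7
dpos tool cm [1.6  0.04 0.02] dr [ 0.001 -0.001  0.001] rows 0.38475996326595086
```

There is light contact with the block (about 3 N), so the plate is seated against it. Now sliding down.

{"name": "apply_moves", "arguments": {"increments": [{"gripper": 0,"delta_pos": [0.15,0,-0.01],"dr": [0,0,0]},{"gripper": 0,"delta_pos": [0.15,0,0],"dr": [0,0,0]},{"gripper": 0,"delta_pos": [0.15,0,0],"dr": [0,0,0]},{"gripper": 0,"delta_pos": [0.15,0,0],"dr": [0,0,0]},{"gripper": 0,"delta_pos": [0.1,0,0],"dr": [0,0,0]}]}}

```text
t: 12.12
ee_pos: [565.8, 208.4, 123.3]
orientation: [-2.076, 0.284, 2.075]
ft_force: [4.5, -0.9, 0.6]
width: 56.0
```

{"name": "apply_moves", "arguments": {"increments": [{"gripper": 0,"delta_pos": [0.15,0,0],"dr": [0,0,0]},{"gripper": 0,"delta_pos": [0.15,0,0],"dr": [0,0,0]},{"gripper": 0,"delta_pos": [0.15,0,0],"dr": [0,0,0]},{"gripper": 0,"delta_pos": [0.1,0,0],"dr": [0,0,0]},{"gripper": 0,"delta_pos": [0.1,0,0],"dr": [0,0,0]}]}}

```text
t: 12.53
ee_pos: [565.8, 208.4, 116.9]
orientation: [-2.076, 0.284, 2.075]
ft_force: [4.8, -1.6, 0.5]
width: 55.8
```

{"name": "apply_moves", "arguments": {"increments": [{"gripper": 0,"delta_pos": [0.05,0,0],"dr": [0,0,0]},{"gripper": 0,"delta_pos": [0.05,0,0],"dr": [0,0,0]},{"gripper": 0,"delta_pos": [0.05,0,0],"dr": [0,0,0]},{"gripper": 0,"delta_pos": [0,0,0],"dr": [0,0,0]},{"gripper": 0,"delta_pos": [0,0,0],"dr": [0,0,0]}]}}

```text
t: 12.95
ee_pos: [565.8, 208.5, 115.4]
orientation: [-2.076, 0.284, 2.075]
ft_force: [5.4, -1.4, -1.3]
width: 56.1
```

```bash
python3 -c "
from h import *
tgt(6,0)"
```

```text
t 12.95 tcp [565.8 208.5 115.4] yaw -0.2723 F [ 5.37 -1.37 -1.29] w 56.1
dpos tool cm [0.1  0.02 0.02] dr [ 0.001 -0.001  0.   ] rows 0.024117314719320444
```

Now I feel for the end of the slot with small steps.

{"name": "apply_moves", "arguments": {"increments": [{"gripper": 0,"delta_pos": [0.05,0,0],"dr": [0,0,0]},{"gripper": 0,"delta_pos": [0,0,0],"dr": [0,0,0]},{"gripper": 0,"delta_pos": [0.03,0,0],"dr": [0,0,0]},{"gripper": 0,"delta_pos": [0,0,0],"dr": [0,0,0]},{"gripper": 0,"delta_pos": [0,0,0],"dr": [0,0,0]}]}}

```text
t: 13.37
ee_pos: [565.9, 208.4, 114.6]
orientation: [-2.076, 0.284, 2.075]
ft_force: [5.7, -1.4, -0.3]
width: 55.6
```

{"name": "apply_moves", "arguments": {"increments": [{"gripper": 0,"delta_pos": [0.04,0,0],"dr": [0,0,0]},{"gripper": 0,"delta_pos": [0,0,0],"dr": [0,0,0]},{"gripper": 0,"delta_pos": [0,0,0],"dr": [0,0,0]},{"gripper": 0,"delta_pos": [0,0,0],"dr": [0,0,0]},{"gripper": 0,"delta_pos": [0,0,0],"dr": [0,0,0]}]}}

```text
t: 13.78
ee_pos: [565.8, 208.5, 114.2]
orientation: [-2.076, 0.284, 2.075]
ft_force: [5.6, -1.8, -0.5]
width: 56.1
```

{"name": "apply_moves", "arguments": {"increments": [{"gripper": 0,"delta_pos": [0.04,0,0],"dr": [0,0,0]},{"gripper": 0,"delta_pos": [0,0,0],"dr": [0,0,0]},{"gripper": 0,"delta_pos": [0,0,0],"dr": [0,0,0]},{"gripper": 0,"delta_pos": [0,0,0],"dr": [0,0,0]},{"gripper": 0,"delta_pos": [0,0,0],"dr": [0,0,0]}]}}

```text
t: 14.2
ee_pos: [565.9, 208.5, 114.0]
orientation: [-2.076, 0.284, 2.075]
ft_force: [5.4, -1.1, 2.5]
width: 56.2
```

{"name": "apply_moves", "arguments": {"increments": [{"gripper": 0,"delta_pos": [0.04,0,0],"dr": [0,0,0]},{"gripper": 0,"delta_pos": [0,0,0],"dr": [0,0,0]},{"gripper": 0,"delta_pos": [0,0,0],"dr": [0,0,0]},{"gripper": 0,"delta_pos": [0,0,0],"dr": [0,0,0]},{"gripper": 0,"delta_pos": [0,0,0],"dr": [0,0,0]}]}}

```text
t: 14.62
ee_pos: [565.8, 208.5, 113.8]
orientation: [-2.076, 0.284, 2.075]
ft_force: [4.0, -2.5, 6.4]
width: 55.9
```

The screw is home: the vertical force rises at z≈114, where it was expected. Let go.

{"name": "apply_moves", "arguments": {"increments": [{"gripper": 0,"delta_pos": [-0.03,0,-0.03],"dr": [0,0,0]},{"gripper": 0,"delta_pos": [0,0,0],"dr": [0,0,0]},{"gripper": 80,"delta_pos": [0,0,0],"dr": [0,0,0]},{"gripper": 80,"delta_pos": [0,0,0],"dr": [0,0,0]},{"gripper": 80,"delta_pos": [0,0,0],"dr": [0,0,0]}]}}

```text
t: 15.03
ee_pos: [564.2, 208.1, 112.8]
orientation: [-2.073, 0.286, 2.08]
ft_force: [-0.7, 0.2, 0.5]
width: 69.9
```

{"name": "apply_moves", "arguments": {"increments": [{"gripper": 100,"delta_pos": [0,0,0],"dr": [0,0,0]},{"gripper": 100,"delta_pos": [0,0,0],"dr": [0,0,0]},{"gripper": 100,"delta_pos": [0,0,0],"dr": [0,0,0]},{"gripper": 100,"delta_pos": [0,0,0],"dr": [0,0,0]},{"gripper": 100,"delta_pos": [0,0,0],"dr": [0,0,0]}]}}

```text
t: 15.45
ee_pos: [565.7, 208.3, 113.6]
orientation: [-2.076, 0.284, 2.076]
ft_force: [-0.1, 1.1, -0.4]
width: 87.8
```

Run:
```python
from h import *
tgt(6,0); d=cam('wrist'); save(d,'pics/w5.png')
```

```text
t 15.45 tcp [565.7 208.3 113.6] yaw -0.2722 F [-0.12  1.08 -0.44] w 87.8
dpos tool cm [-0.08  0.01  0.01] dr [ 0.001  0.    -0.   ] rows 0.018910409151151903
```

View pics/w5.png

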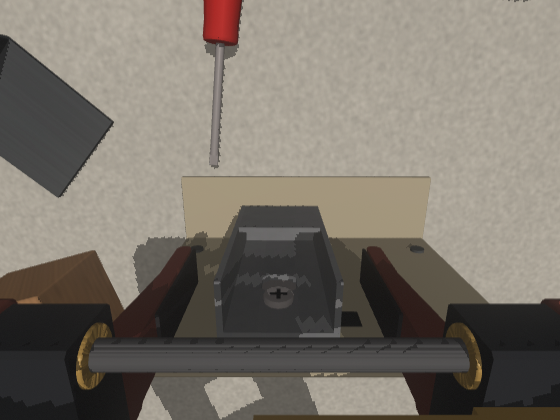

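The pocket hangs with the screw head in front of the plate at (278,294), and both fingers are clear of it. I'm withdrawing straight up.

{"name": "apply_moves", "arguments": {"increments": [{"gripper": 100,"delta_pos": [-0.7,0,0],"dr": [0,0,0]},{"gripper": 100,"delta_pos": [-1.2,0,0],"dr": [0,0,0]},{"gripper": 100,"delta_pos": [-2,0,0],"dr": [0,0,0]},{"gripper": 100,"delta_pos": [-3,0,0],"dr": [0,0,0]},{"gripper": 100,"delta_pos": [-3,0,0],"dr": [0,0,0]}]}}

```text
t: 15.92
ee_pos: [565.4, 208.2, 214.3]
orientation: [-2.075, 0.285, 2.077]
ft_force: [1.1, 0.3, 0.3]
width: 87.6
```

{"name": "apply_moves", "arguments": {"increments": [{"gripper": 100,"delta_pos": [-2,0,0],"dr": [0,0,0]},{"gripper": 100,"delta_pos": [0,0,0],"dr": [0,0,0]},{"gripper": 100,"delta_pos": [0,0,0],"dr": [0,0,0]},{"gripper": 100,"delta_pos": [0,0,0],"dr": [0,0,0]},{"gripper": 100,"delta_pos": [0,0,0],"dr": [0,0,0]}]}}

```text
t: 16.33
ee_pos: [564.9, 208.0, 231.5]
orientation: [-2.074, 0.285, 2.078]
ft_force: [-0.1, 0.5, -0.0]
width: 87.7
```

Run:
```python
from h import *
def meas():
    d=cam('wrist'); w=cloud(d).reshape(-1,3);w=w[~np.isnan(w[:,0])];q=w[:,:2]-S
    l=np.stack([q@XA,q@YA,w[:,2]],1)
    t=l[(l[:,0]>3)&(l[:,0]<42)&(abs(l[:,1])<40)&(l[:,2]>132)&(l[:,2]<150)]
    f=l[(l[:,0]>8.2)&(l[:,0]<12)&(abs(l[:,1])<20)&(l[:,2]>118)&(l[:,2]<134)]
    print('top z',np.percentile(t[:,2],[50,90]),'xy range',np.percentile(t,[.5,99.5],axis=0)[:,:2],'front plate x',np.median(f[:,0]),'tilt',np.polyfit(f[:,2],f[:,0],1)[0]); return d
d=meas();d=meas(); print(ctrl.get_obs()['ft_force'],ctrl.get_obs()['ee_pos'])
save(cam('side'),'pics/s2.png',(180,150,380,315),3.4)
```

```text
top z [139.38867971 140.48735592] xy range [[  6.07038572 -27.64611712]
 [ 36.25674299  28.24024079]] front plate x 10.072648927742993 tilt -0.01000521714310739
top z [139.4275711  140.46312405] xy range [[  6.07293312 -27.6772789 ]
 [ 36.30178836  28.16184199]] front plate x 10.07780643888125 tilt -0.005267236335109569
[-0.02073829 -0.57316493  0.00135358] [565.02744307 208.08190233 231.32130553]
```

View pics/s2.png

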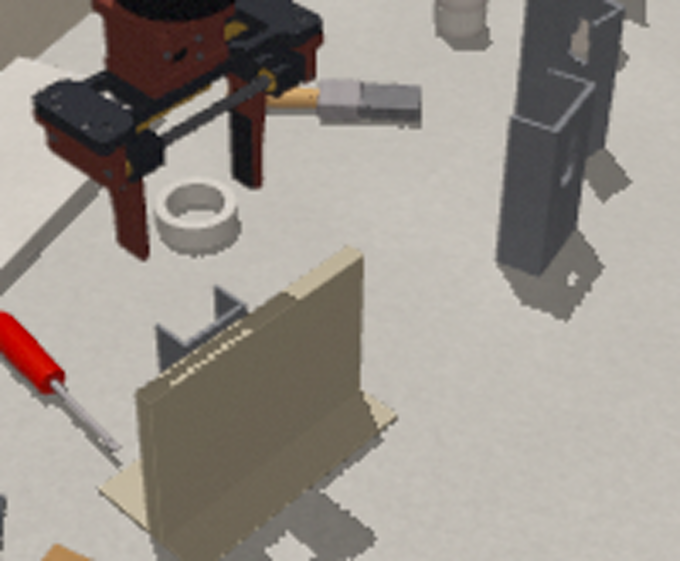

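The pocket hangs upright and still: its top is at z≈140 (30 + 110), and the rear face is about 6 mm ahead of the rail. The gripper is clear. Handing in.

```bash
python3 -c "
from h import *
print(ctrl.close_job())"
```

```text
the job is handed in; nothing more can be done
None
```

The smallest pocket is hanging on the rail screw, and I handed the job in at about 16.5 s of the 64 s allowed.

- **Locating:** the cameras put the screw 20.7 mm to the +y side of the rail's middle line. Through the keyhole, the screw's cross was lined up with the hole.
- **Hanging:** the hole went over the head with no measurable contact. I pressed very lightly against the block until I felt it, at about 3–6 N, and slid the pocket down 20 mm still gripped. The vertical force rose to about 6 N at the end of the slot, where it was expected; I then let go and withdrew straight up.
- **Last checks:**
  - The pocket's top is at about 140 mm, its rear face about 6 mm ahead of the rail, and it is centred on the screw.
  - Its tilt is at most 0.01 rad, and it was unchanged between two readings.
  - The gripper is clear and the wrist force is near zero.
- **Bystanders:** I stayed clear of them, and those visible in the last views look undisturbed. I did not re-measure their positions.
- **Disagreements:** none of the checks failed. The first overhead view read heights about 3 mm high, so I relied on the closer wrist views instead.

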